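# Make up two dyeing kits in bay trays

## Task

Make up the two kits from the stock on the dyeing bench. The long three-bay tray gets the spouted pouring can in its wide end bay, the round stamp in its middle bay and the tall tin in its narrow end bay; the short two-bay tray gets the square stamp in its wide bay and the short tin in its narrow bay. Stand each thing upright, flat on the floor of its bay, and leave the jar, the bowl and the spool where they are.

Things in the scene. Friction and masses are not known exactly. Their poses are not given: they have to be found in the camera images.
- long_tray: Fixed white tray with a black floor; all 4 mm thick, rim and dividers 22 mm high, 100 mm wide (y; inner 92). Origin: centre of underside, on the bench; x along its length. 260 mm long with three bays in a row. Wide bay: 100 x 92 mm inside, centre at x = -76 mm. Middle bay: 72 x 92 mm, centre at x = +14 mm. Narrow end bay: 72 x 92 mm, centre at x = +90 mm. All centres at y = 0.
- short_tray: Fixed white tray with a black floor; all 4 mm thick, rim and dividers 22 mm high, 100 mm wide (y; inner 92). Origin: centre of underside, on the bench; x along its length. 184 mm long with two bays. Narrow bay: 72 x 92 mm inside, centre at x = -52 mm. Wide bay: 100 x 92 mm, centre at x = +38 mm. Both centres at y = 0.
- pouring_can: Open steel pouring can: round body 56 mm in diameter, 75 mm tall, wall 3 mm. A thin spout rises along +x from height 36 mm to its tip, 58 mm from the axis, 78 mm high; a wire loop handle on -x reaches 48 mm from the axis, heights 33 to 68 mm. The +y and -y sides are bare. About 0.15 kg. Origin: centre of its underside; z up. Stands upright on the bench at the start.
- tall_tin: Closed plain steel slim cylinder tin, 44 mm in diameter, 90 mm tall, about 0.25 kg. Origin: centre of its underside; z up. Stands upright on the bench at the start.
- short_tin: Closed plain steel squat cylinder tin, 56 mm in diameter, 50 mm tall, about 0.15 kg. Origin: centre of its underside; z up. Stands upright on the bench at the start.
- square_stamp: Wooden hand stamp with a square base 54 x 54 mm (sides along x and y), 25 mm high, with a round knob handle on it: neck 22 mm in diameter, head 28 mm in diameter from 48 to 70 mm height (the top). About 0.12 kg. Origin: centre of its underside; z up. Stands upright on the bench at the start.
- round_stamp: Wooden hand stamp with a round base 50 mm in diameter, 25 mm high, with the same knob handle: head 28 mm in diameter from 48 to 70 mm height (70 mm = overall height). About 0.10 kg. Origin: centre of its underside; z up. Stands upright on the bench at the start.
- dye_jar: Bystander, to be left alone: closed amber glass jar with a black lid, 56 mm in diameter, 75 mm tall, loose. Origin: centre of its underside; z up. Stands upright on the bench at the start.
- paste_bowl: Bystander, to be left alone: blue ceramic bowl, 72 mm in diameter at the rim, 36 mm tall, loose. Origin: centre of its underside; z up. Stands upright on the bench at the start.
- spool: Bystander, to be left alone: dark wooden thread spool with flanges 48 mm in diameter, 50 mm tall, loose, standing on end. Origin: centre of its underside; z up.
Things that resemble listed ones, but are neither listed nor needed, are in the scene too. What is shaped like the tall_tin but green is not meant.

How it is judged:
By the outcome, as a careful person would: the job done as asked, in the order asked, and still so for the second after the job is handed in, with the robot touching nothing.
It also fails if it takes over 115 s, if anything falls off the work surface, if the arm or the gripper's body presses on something with over 40 N, if the wrist force passes 120 N, or if a joint passes its speed limit or range.

## Robot

A 6-joint arm with a two-finger parallel gripper is mounted at the origin on the work surface. World frame = base frame: x ahead of the robot, y to its left, z up, the work surface at z = 0. Lengths are in m, angles in rad, forces in N, time in s.
With the tool pointing down it reaches from about 0.25 to 0.775 m from the base axis. Payload 4 kg.
Tool frame: the origin (TCP) lies midway between the tips of the shut fingers; the grasp point (between the pads) lies 19 mm behind it; z points along the fingers, x is the direction in which the jaws open and shut, and the axes are right-handed (so a half turn about z gives the same grasp; the last joint's range is limited). The gripper opens to 94 mm and grips with 3 to 60 N. Pads are 16 mm wide; open, the fingers measure 119 mm over their backs; the gripper's body (75 mm by 177 mm) begins 78 mm behind the grasp point.
Start: joints at [1.013, 0.087, 1.371, -0, 1.684, -0.103], TCP at [0.242, 0.494, 0.206] pointing down, gripper open.
Joint ranges: [-3.1, 3.1], [-0.76, 2.03], [0.27, 2.55], [-1.08, 4.22], [0.17, 2.65], [-2.57, 2.57]. Speed limits (rad/s): [2.79, 2.79, 3.14, 3.14, 3.14, 3.14].

## Interface

Orientations are given as [roll, pitch, yaw] about the fixed x, y, z axes, in that order (R = Rz(yaw) Ry(pitch) Rx(roll)).
In Python, from bench import robot gives the robot as it stands.
- The arm moves only by the shell command python3 -m handwheel 'ROWS'. ROWS is a JSON object of lists of equal length, an entry for each row: "delta_pos": the shift along the tool's x, y, z in mm, a list of three; "rotation": the turn, a rotation vector about the tool's x, y, z in rad, a list of three; "claw": the closure, from -1 (fully open) to 1 (shut). In form: {"delta_pos": [[tx, ty, tz], ...], "rotation": [[wx, wy, wz], ...], "claw": [claw, ...]}. A call has exactly 8 rows; each row shifts and turns the commanded pose from where the row before left it, along the tool's axes as they then stand; what a row does not reach is not made up. A row lasts 1/8 s, in which the tool goes at most 62.5 mm and 10.7 degrees, less where a joint would pass 70% of its speed; a pose out of reach is approached as far as the arm can. A call with a gripper value outside its range is refused whole. The fingers move at their own pace and stop on an object; the grip force is fixed at half the most. Time passes only in rows, so rows that do not move let the fingers close, or fill a call up. It gives the time, the measured TCP pose, the force and the opening at its end, in the units of the state.
- robot.get_obs(): the state, without advancing time (a new reading comes with each control period).
- robot.snapshot(name): name is "side" or "top"; returns a dict with "color" (420x560x3 uint8, red, green, blue), "intrinsics" (3x3 intrinsics, pixels), "eye" and "rotation" of the camera in the world. Camera axes: x right, y down, z forward; pixel columns grow to the right and rows downward; lengths in m; the calibration is good to about 2 mm. A picture is of the moment at which its call begins. There is no depth.
- robot.close_job(): hands the job in, once; it reports no verdict.
The state is a dict: "time": time; "joint_positions": joint angles; "qvel": joint speeds; "joint_torque": joint torques, N m; "tool_pos": TCP position; "ee_rot": TCP orientation; "wrist_force": force on the tool from outside, world axes, zero at the start; "wrist_torque": the same for the moment, N m; "width": finger opening in m.
Only numpy, scipy, OpenCV 4.12 (cv2) and the standard library are available. Lean on these libraries where they do the work, as an engineer would, in place of code of your own. Each camera call takes 0.05 s, during which the arm holds its last target.

## Working session

There is one attempt and no reset: what is moved stays moved. The work goes in short steps, Python scripts to look and compute and a shell command to move; the robot and the scene stay as the last step left them, time stands still between calls to the robot, and variables do not carry over. Pictures are saved under pics/ and viewed, and the job is handed in when it is done.

```bash
ls; mkdir -p pics; python3 - <<'E'
from bench import robot
import cv2
for n in("top","side"):
    s=robot.snapshot(n); cv2.imwrite(f"pics/{n}0.png",s["color"][:,:,::-1]); print(n,s["intrinsics"],s["eye"],s["rotation"])
o=robot.get_obs(); print(o)
E
```

```text
pics
top [[471.91125502   0.         284.64280742]
 [  0.         471.91125502 208.34329948]
 [  0.           0.           1.        ]] [0.39720011 0.01180994 0.88562185] [-2.93480539 -0.00435318 -1.66609143]
side [[448.11738752   0.         278.20234071]
 [  0.         448.11738752 209.91686623]
 [  0.           0.           1.        ]] [0.47117863 0.51424694 0.69613892] [-2.44276571  0.01747319 -2.94635504]
{'time': 0.1, 'joint_positions': array([ 1.01289785e+00,  8.79222606e-02,  1.37210617e+00,  2.62881175e-05,
        1.68361461e+00, -1.03117069e-01]), 'qvel': array([-0.00013444, -0.00195668, -0.00363564, -0.00039005, -0.00083176,
        0.00171718]), 'joint_torque': array([ 2.15702756e-03, -3.41250730e+01, -3.03302050e+01,  7.19234068e-02,
        3.04017775e-02, -7.14100020e-05]), 'tool_pos': array([0.24133422, 0.49366742, 0.20439719]), 'ee_rot': array([-3.14135561e+00,  2.03680945e-03,  1.11601809e+00]), 'wrist_force': array([ 0.43868179,  0.11641908, -0.28106701]), 'wrist_torque': array([-0.01452413,  0.03876533,  0.04349342]), 'width': 0.0939808256198994}
```

View pics/top0.png

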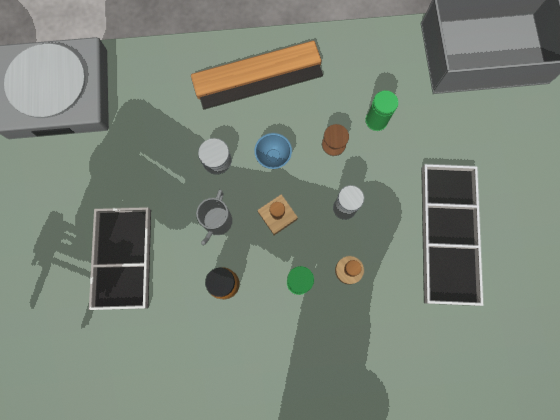

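View pics/side0.png

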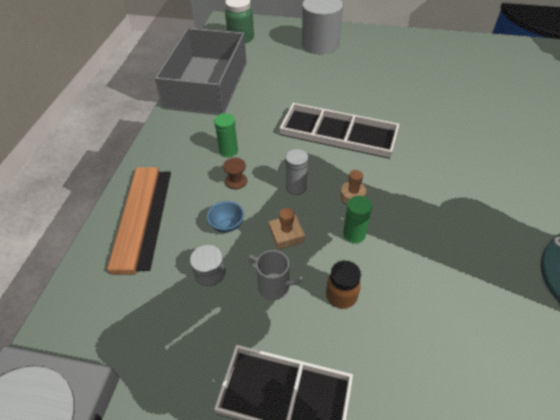

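```bash
cat > h.py <<'E'
import numpy as np, cv2
from scipy.spatial.transform import Rotation as Ro
from bench import robot
def cam(n):
    s=robot.snapshot(n); s["R"]=Ro.from_euler('xyz',s["rotation"]).as_matrix() if np.ndim(s["rotation"])==1 else np.array(s["rotation"]); return s
def p2w(s,uv,z):
    K=s["intrinsics"]; d=s["R"]@np.linalg.solve(K,[uv[0],uv[1],1.]); e=np.array(s["eye"]); return (e+d*(z-e[2])/d[2])
def w2p(s,p):
    q=s["intrinsics"]@(s["R"].T@(np.array(p,float)-s["eye"])); return q[:2]/q[2]
E
python3 - <<'E'
from h import *
s=cam("top");t=cam("side")
for n,uv,z in [("short tin top",(214,153),.05),("tall",(350,198),.09),("sq knob",(278,210),.07),("rd knob",(353,268),.07),("can rim",(213,214),.075),("jar",(221,282),.075),("green2",(301,280),.09),("green1",(385,102),.09),("bowl",(274,150),.036),("spool",(337,134),.05)]:
    p=p2w(s,uv,z); print(n,p.round(3),w2p(t,p).round())
# crops
c=s["color"][:,:,::-1]
a=cv2.resize(c[130:310,180:380],None,fx=4,fy=3.3,interpolation=cv2.INTER_CUBIC)
a=cv2.resize(c[130:310,180:380],None,fx=3.3,fy=3.3,interpolation=cv2.INTER_CUBIC)
cv2.imwrite("pics/c1.png",a)
b=t["color"][:,:,::-1][130:310,180:380]
cv2.imwrite("pics/c2.png",cv2.resize(b,None,fx=3.3,fy=3.3,interpolation=cv2.INTER_CUBIC))
E
```

```text
short tin top [0.688 0.112 0.05 ] [207. 258.]
tall [ 0.571 -0.122  0.09 ] [297. 157.]
sq knob [0.565 0.004 0.07 ] [288. 213.]
rd knob [ 0.452 -0.115  0.07 ] [356. 175.]
can rim [0.568 0.118 0.075] [274. 263.]
jar [0.449 0.112 0.075] [347. 271.]
green2 [ 0.439 -0.023  0.09 ] [361. 204.]
green1 [ 0.742 -0.207  0.09 ] [224. 120.]
bowl [0.688 0.    0.036] [225. 214.]
spool [ 0.704 -0.12   0.05 ] [233. 164.]
```

View pics/c1.png

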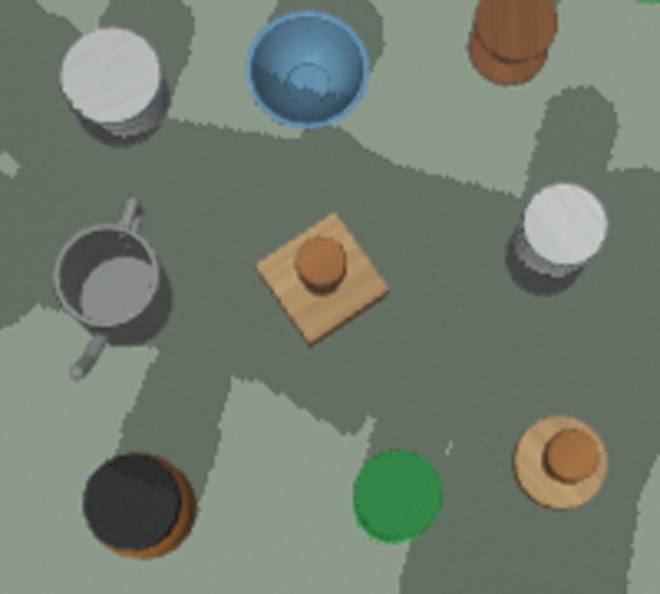

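View pics/c2.png

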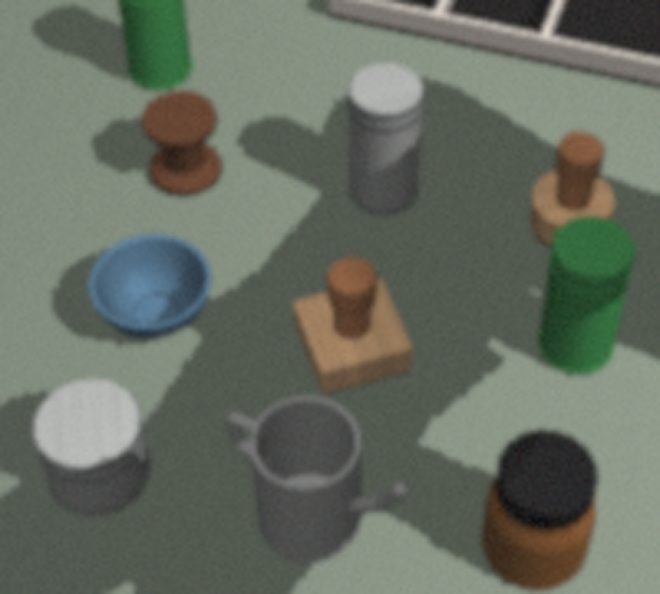

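```bash
cat > m.py <<'E'
from h import *
s=cam("top");t=cam("side")
c=s["color"]; hsv=cv2.cvtColor(c,cv2.COLOR_RGB2HSV)
def comps(mask,amin):
    n,l,st,ce=cv2.connectedComponentsWithStats(mask.astype('uint8'),connectivity=8)
    return [(i,l==i,st[i],ce[i]) for i in range(1,n) if st[i][4]>amin]
# white
w=(hsv[:,:,1]<40)&(hsv[:,:,2]>135)
for i,m,st,ce in comps(w,150):
    cn=max(cv2.findContours(m.astype('uint8'),cv2.RETR_EXTERNAL,cv2.CHAIN_APPROX_NONE)[0],key=cv2.contourArea)
    r=cv2.minAreaRect(cn); print("white",st,ce.round(1),"rect",np.round(r[0],1),np.round(r[1],1),round(r[2],1))
    if max(r[1])>70:
        bx=cv2.boxPoints(r); P=np.array([p2w(s,b,.022)[:2] for b in bx]); print(P.round(4),"centre",P.mean(0).round(4), "sides",np.linalg.norm(P-np.roll(P,-1,0),axis=1).round(4))
        for k in range(2):
            d=P[k+1]-P[k]; print("side dir deg",np.degrees(np.arctan2(d[1],d[0])).round(2))
    else:
        (e)=cv2.fitEllipse(cn); 
        z=.05 if e[0][0]<280 else .09
        print("tin",np.round(e[0],1),p2w(s,e[0],z).round(4))
E
python3 m.py
```

```text
white [    0     0   106   131 10726] [52.3 66.3] rect [52.5 65. ] [130. 105.] 90.0
[[1.0677 0.5315]
 [1.0479 0.317 ]
 [0.7641 0.322 ]
 [0.783  0.5236]] centre [0.9157 0.4235] sides [0.2153 0.2839 0.2025 0.2849]
side dir deg -95.28
side dir deg 179.0
white [  116     0   444   420 80361] [405.9 197.1] rect [337.5 209.5] [419. 443.] 90.0
[[ 1.0458  0.2945]
 [ 0.9617 -0.6155]
 [ 0.1657 -0.4422]
 [ 0.2385  0.3124]] centre [ 0.6029 -0.1127] sides [0.9139 0.8147 0.7581 0.8075]
side dir deg -95.28
side dir deg 167.72
white [ 436    0  104   70 3129] [488.3  34.5] rect [486.2  24.7] [70.  94.4] 77.5
[[ 0.984  -0.3545]
 [ 1.0139 -0.5538]
 [ 0.8566 -0.5532]
 [ 0.8294 -0.3603]] centre [ 0.921  -0.4554] sides [0.2015 0.1573 0.1948 0.1548]
side dir deg -81.48
side dir deg 179.76
white [448  61 112  11 185] [503.4  66.2] rect [503.5  66.2] [  1.6 111.4] 85.1
[[ 0.827  -0.3604]
 [ 0.827  -0.5861]
 [ 0.8234 -0.5856]
 [ 0.8235 -0.3601]] centre [ 0.8252 -0.473 ] sides [0.2257 0.0036 0.2255 0.0035]
side dir deg -90.01
side dir deg 172.21
white [    0   130   304   290 53710] [130. 313.] rect [151.5 274.5] [303. 289.] 0.0
[[ 0.2575  0.5091]
 [ 0.783   0.5236]
 [ 0.7283 -0.0593]
 [ 0.2078 -0.0054]] centre [0.4941 0.242 ] sides [0.5257 0.5855 0.5232 0.5169]
side dir deg 1.58
side dir deg -95.36
white [140 152  46  32 176] [165.  168.8] rect [162.3 166.6] [53.2  4.8] 33.3
tin [168.8 171.2] [0.6609 0.1969 0.05  ]
white [339 185  25  25 496] [350.9 197.4] rect [351. 197.] [24. 24.] 90.0
tin [350.9 197.4] [ 0.5715 -0.1236  0.09  ]
white [205 208  23  20 327] [215.7 217.6] rect [216.  217.5] [19. 22.] 90.0
tin [215.8 217.5] [0.5663 0.1165 0.05  ]
```

```bash
python3 - <<'E'
from h import *
s=cam("top");t=cam("side")
a=s["color"][140:320,410:500,::-1];b=s["color"][190:320,80:160,::-1]
cv2.imwrite("pics/t1.png",cv2.resize(a,None,fx=3.3,fy=3.3,interpolation=cv2.INTER_CUBIC))
k=s["color"][180:260,185:305,::-1]
cv2.imwrite("pics/k1.png",cv2.resize(k,None,fx=6,fy=6,interpolation=cv2.INTER_CUBIC))
k=t["color"][240:310,240:310,::-1]
cv2.imwrite("pics/k2.png",cv2.resize(k,None,fx=8,fy=8,interpolation=cv2.INTER_CUBIC))
E
```

```text
(no output)
```

View pics/k1.png

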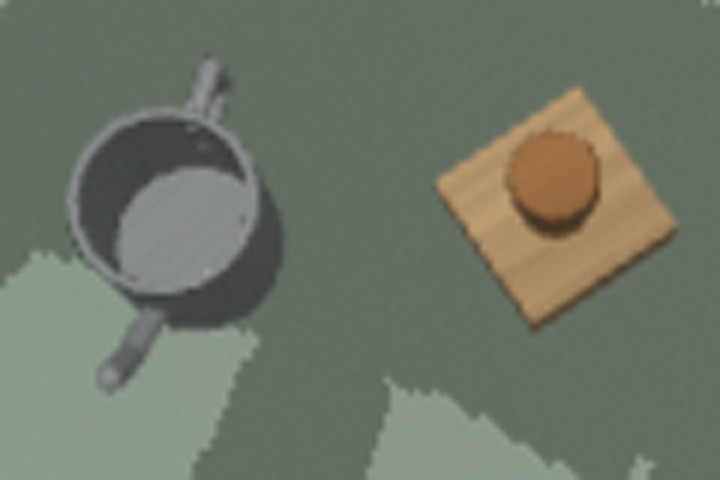

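View pics/k2.png

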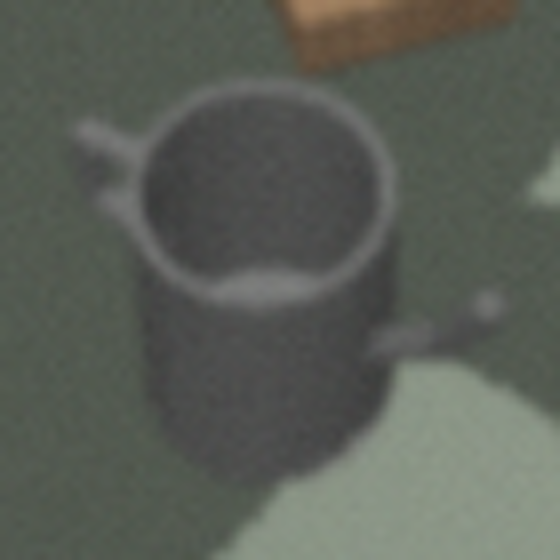

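View pics/t1.png

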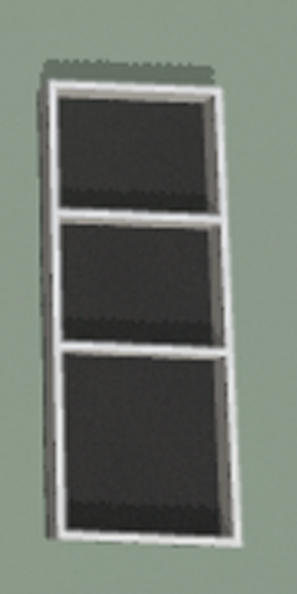

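```bash
cat > m2.py <<'E'
from h import *
s=cam("top");t=cam("side")
c=s["color"].astype(int); 
w=((c.min(2)>150)&(c.max(2)-c.min(2)<14)).astype('uint8')
L={}
for nm,(x0,x1,y0,y1),ln in (("long",(415,495,155,315),.26),("short",(85,158,200,320),.184)):
    m=np.zeros_like(w); m[y0:y1,x0:x1]=w[y0:y1,x0:x1]
    pts=cv2.findNonZero(m); q=cv2.minEnclosingTriangle  # unused
    hull=cv2.convexHull(pts); ap=cv2.approxPolyDP(hull,4,True).reshape(-1,2)
    P=np.array([p2w(s,b,.022)[:2] for b in pts.reshape(-1,2)]).astype('float32')*1000
    r=cv2.minAreaRect(P); print(nm,"rect mm",np.round(r[0],1),np.round(r[1],1),round(r[2],2)); print(cv2.boxPoints(r).round(1).tolist()); print(ap.tolist())
def k(u,v): return (185+u/6,180+v/6)
print("can rim",p2w(s,k(164.5,202),.075).round(4),"tip",p2w(s,k(112,377),.077).round(4),"handle",p2w(s,k(211,62),.06).round(4))
Q=np.array([p2w(s,k(*q),.025)[:2] for q in ((578,88),(437,182),(533,322),(678,226))]); print("sq",Q.mean(0).round(4),[np.degrees(np.arctan2(*(Q[(i+1)%4]-Q[i])[::-1])).round(1) for i in range(4)],np.linalg.norm(Q-np.roll(Q,1,0),axis=1).round(4))
print("sq knob",p2w(s,k(553,177),.07).round(4))
def g(u,v): return (180+u/3.3,130+v/3.3)
print("rd knob",p2w(s,g(571.5,456),.07).round(4),"base",p2w(s,g(560.5,462),.025).round(4))
print("short tin",p2w(s,g(111,76),.05).round(4),"tall",p2w(s,g(565,224),.09).round(4))
# side view cross-check
def f(u,v): return (180+u/3.3,130+v/3.3)
for n,uv,z in (("short tin",(87,425),.05),("tall",(386,91),.09),("sq knob",(353,276),.07),("rd knob",(580,150),.07),("can",(307,448),.075)):
    print("side",n,p2w(t,f(*uv),z).round(4))
E
python3 m2.py
```

```text
long rect mm [ 502.4 -315.2] [101.9 261.4] 82.12
[[366.0, -347.79998779296875], [624.9000244140625, -383.6000061035156], [638.9000244140625, -282.70001220703125], [379.8999938964844, -246.89999389648438]]
[[483, 305], [427, 302], [425, 164], [477, 167]]
short rect mm [514.8 301.4] [100.7 185.1] 86.25
[[419.1000061035156, 257.20001220703125], [603.7999877929688, 245.10000610351562], [610.4000244140625, 345.6000061035156], [425.70001220703125, 357.70001220703125]]
[[147, 208], [144, 308], [89, 309], [94, 210]]
can rim [0.5686 0.1188 0.075 ] tip [0.5184 0.1369 0.077 ] handle [0.6132 0.1042 0.06  ]
sq [0.5671 0.0047] [np.float64(119.0), np.float64(-151.1), np.float64(-61.6), np.float64(29.8)] [0.0537 0.053  0.0531 0.0539]
sq knob [0.5664 0.0053 0.07  ]
rd knob [ 0.4513 -0.1154  0.07  ] base [ 0.4516 -0.116   0.025 ]
short tin [0.6881 0.1126 0.05  ] tall [ 0.5706 -0.1241  0.09  ]
side short tin [0.6885 0.1145 0.05  ]
side tall [ 0.5702 -0.1213  0.09  ]
side sq knob [0.5667 0.0059 0.07  ]
side rd knob [ 0.4527 -0.1127  0.07  ]
side can [0.5682 0.1231 0.075 ]
```

```bash
cat > go.py <<'E'
import sys
from h import *
# usage: go.py x y z yawdeg : prints needed turn wz and shift in tool axes after the turn
x,y,z,yd=map(float,sys.argv[1:5]); o=robot.get_obs(); R=Ro.from_euler('xyz',o["ee_rot"])
T=Ro.from_euler('xyz',[np.pi,0,np.radians(yd)])
rv=(R.inv()*T).as_rotvec(); d=np.array([x,y,z])-o["tool_pos"]
print("t",o["time"],"pos",o["tool_pos"].round(4),"yaw",np.degrees(o["ee_rot"][2]).round(2),"q",o["joint_positions"].round(2),"F",o["wrist_force"].round(1),"w",o["width"].round(4))
print("rotvec",rv.round(4),"shift(after turn)",(T.inv().apply(d)*1000).round(1))
E
python3 go.py .5686 .120 .130 71
```

```text
Traceback (most recent call last):
  File "go.py", line 7, in <module>
    print("t",o["time"],"pos",o["tool_pos"].round(4),"yaw",np.degrees(o["ee_rot"][2]).round(2),"q",o["joint_positions"].round(2),"F",o["wrist_force"].round(1),"w",o["width"].round(4))
                                                                                                                                                                   ^^^^^^^^^^^^^^^^
AttributeError: 'float' object has no attribute 'round'
```

```bash
sed -i 's/o\["width"\].round(4)/round(o["width"],4)/' go.py; python3 go.py .5686 .120 .130 71
```

```text
t 0.5 pos [0.2416 0.4941 0.2055] yaw 63.94 q [ 1.01  0.09  1.37  0.    1.68 -0.1 ] F [-0.8 -0.5 -0.1] w 0.0938
rotvec [ 0.000e+00 -1.000e-04 -1.232e-01] shift(after turn) [-247.3  431.    75.5]
```

```bash
python3 -m handwheel '{"delta_pos":[[0,0,0],[-30,53,5],[-30,53,5],[-30,53,5],[-30,53,5],[-30,53,5],[-30,53,5],[-30,53,5]],"rotation":[[0,0,-0.123],[0,0,0],[0,0,0],[0,0,0],[0,0,0],[0,0,0],[0,0,0],[0,0,0]],"claw":[-1,-1,-1,-1,-1,-1,-1,-1]}'; python3 go.py .5686 .120 .130 71
```

```text
time: 1.5
tool_pos: [0.5252, 0.1731, 0.1706]
ee_rot: [3.141, -0.001, 1.239]
wrist_force: [0.6, -0.0, 0.1]
width: 0.0941
t 1.5 pos [0.5252 0.1731 0.1706] yaw 70.98 q [ 0.22  0.1   1.42  0.    1.62 -1.02] F [ 0.6 -0.   0.1] w 0.0941
rotvec [ 0.0006 -0.0008 -0.0003] shift(after turn) [-36.1  58.4  40.6]
```

```bash
python3 -m handwheel '{"delta_pos":[[-18,30,5],[-18.5,29.5,10],[0,0,25],[0,0,30],[0,0,30],[0,0,25],[0,0,14],[0,0,0]],"rotation":[[0,0,0],[0,0,0],[0,0,0],[0,0,0],[0,0,0],[0,0,0],[0,0,0],[0,0,0]],"claw":[-1,-1,-1,-1,-1,-1,-1,-1]}'; python3 go.py .5686 .120 .031 71; python3 -c "
from h import *
for n in ('top','side'): cv2.imwrite(f'pics/{n}1.png',cam(n)['color'][130:330,150:400,::-1].repeat(3,0).repeat(3,1))"
```

```text
time: 2.5
tool_pos: [0.5676, 0.1208, 0.0305]
ee_rot: [-3.14, 0.001, 1.239]
wrist_force: [-0.3, -0.2, -0.3]
width: 0.094
t 2.5 pos [0.5676 0.1208 0.0305] yaw 70.99 q [ 0.11  0.25  1.54  0.    1.36 -1.13] F [-0.3 -0.2 -0.3] w 0.094
rotvec [-0.002   0.0009 -0.0002] shift(after turn) [-0.4  1.2 -0.5]
```

View pics/side1.png

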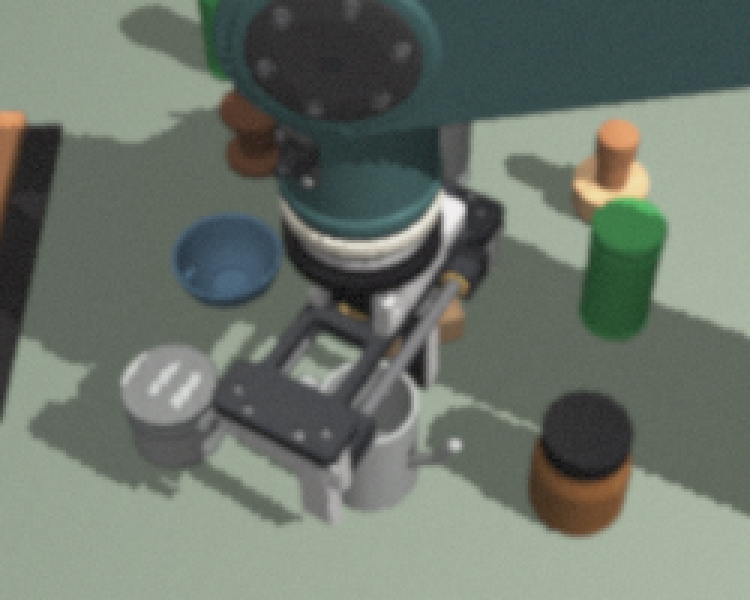

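The fingers straddle the can body (about (425,350) and (325,490) in the crop), with spout and handle clear. Closing.

```bash
python3 -m handwheel '{"delta_pos":[[0,0,0],[0,0,0],[0,0,0],[0,0,0],[0,0,0],[0,0,0],[0,0,-15],[0,0,-25]],"rotation":[[0,0,0],[0,0,0],[0,0,0],[0,0,0],[0,0,0],[0,0,0],[0,0,0],[0,0,0]],"claw":[1,1,1,1,1,1,1,1]}'; python3 go.py .4271 -.3048 .145 82.1
```

```text
time: 3.6
tool_pos: [0.5673, 0.1208, 0.071]
ee_rot: [-3.139, 0.001, 1.239]
wrist_force: [1.0, -0.2, -2.1]
width: 0.0565
t 3.6 pos [0.5673 0.1208 0.071 ] yaw 70.99 q [ 0.11  0.22  1.49  0.    1.43 -1.13] F [ 1.  -0.2 -2.1] w 0.0565
rotvec [-0.003   0.0008 -0.1939] shift(after turn) [-440.8  -80.3  -74. ]
```

```bash
python3 -m handwheel '{"delta_pos":[[0,0,-37],[0,0,-37],[-50,-9,0],[-55,-10,0],[-55,-10,0],[-55,-10,0],[-55,-10,0],[-55,-10,0]],"rotation":[[0,0,-0.1],[0,0,-0.094],[0,0,0],[0,0,0],[0,0,0],[0,0,0],[0,0,0],[0,0,0]],"claw":[1,1,1,1,1,1,1,1]}'; python3 go.py .4271 -.3048 .036 82.1
```

```text
time: 4.6
tool_pos: [0.4646, -0.1945, 0.1462]
ee_rot: [3.14, 0.0, 1.433]
wrist_force: [-0.5, 0.5, -1.0]
width: 0.0566
t 4.6 pos [ 0.4646 -0.1945  0.1462] yaw 82.12 q [-0.51  0.    1.58  0.    1.56 -1.94] F [-0.5  0.5 -1. ] w 0.0566
rotvec [0.0012 0.     0.0003] shift(after turn) [-114.4  -22.   110.2]
```

```bash
python3 -m handwheel '{"delta_pos":[[-50,-9,0],[-50,-9,0],[-15,-4,5],[0,0,20],[0,0,30],[0,0,30],[0,0,15],[0,0,5]],"rotation":[[0,0,0],[0,0,0],[0,0,0],[0,0,0],[0,0,0],[0,0,0],[0,0,0],[0,0,0]],"claw":[1,1,1,1,1,1,1,1]}'; python3 go.py .4271 -.3048 .035 82.1; python3 -c "
from h import *
for n,a in (('top',(150,320,360,560)),('side',(80,230,220,430))):
  cv2.imwrite(f'pics/{n}2.png',cam(n)['color'][a[0]:a[1],a[2]:a[3],::-1].repeat(3,0).repeat(3,1))"
```

```text
time: 5.6
tool_pos: [0.4276, -0.3031, 0.0398]
ee_rot: [-3.141, -0.001, 1.434]
wrist_force: [-0.2, -0.6, -1.5]
width: 0.0561
t 5.6 pos [ 0.4276 -0.3031  0.0398] yaw 82.14 q [-0.73  0.12  1.67  0.    1.35 -2.16] F [-0.2 -0.6 -1.5] w 0.0561
rotvec [-0.001  -0.0011  0.0007] shift(after turn) [-1.8 -0.3  4.8]
```

View pics/side2.png

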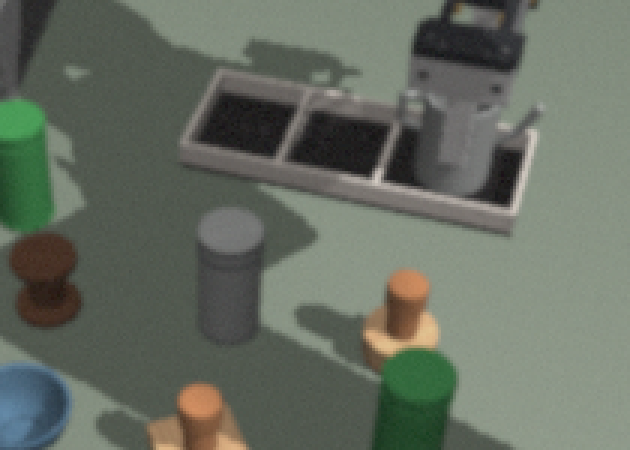

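The can hangs inside the wide bay (crop (455,150)), spout outward. Lower the last 5 mm, release, rise.

```bash
python3 -m handwheel '{"delta_pos":[[0,0,3],[0,0,2.5],[0,0,0],[0,0,0],[0,0,0],[0,0,0],[0,0,-15],[0,0,-45]],"rotation":[[0,0,0],[0,0,0],[0,0,0],[0,0,0],[0,0,0],[0,0,0],[0,0,0],[0,0,0]],"claw":[1,1,1,-1,-1,-1,-1,-1]}'; python3 go.py .4515 -.1150 .0405 60
```

```text
time: 6.7
tool_pos: [0.4261, -0.3025, 0.0936]
ee_rot: [-3.137, -0.003, 1.433]
wrist_force: [0.2, 0.3, 0.0]
width: 0.094
t 6.7 pos [ 0.4261 -0.3025  0.0936] yaw 82.1 q [-0.73  0.08  1.6   0.    1.47 -2.16] F [0.2 0.3 0. ] w 0.094
rotvec [-0.0056 -0.0025  0.3857] shift(after turn) [175.1 -71.8  53.1]
```

```bash
python3 -m handwheel '{"delta_pos":[[0,0,-30],[0,0,-10],[0,0,0],[0,0,0],[0,0,0],[0,0,0],[0,0,0],[0,0,0]],"rotation":[[0.005,0.002,0.14],[0,0,0.14],[0,0,0.14],[0,0,0.14],[0,0,0],[0,0,0],[0,0,0],[0,0,0]],"claw":[-1,-1,-1,-1,-1,-1,-1,-1]}'; python3 go.py .4520 -.1145 .0405 50
```

```text
time: 7.7
tool_pos: [0.4277, -0.3039, 0.135]
ee_rot: [-3.136, 0.001, 0.874]
wrist_force: [-1.1, 0.9, -1.1]
width: 0.0941
t 7.7 pos [ 0.4277 -0.3039  0.135 ] yaw 50.05 q [-0.73  0.06  1.54 -0.    1.55 -1.6 ] F [-1.1  0.9 -1.1] w 0.0941
rotvec [-0.0054  0.0005  0.0009] shift(after turn) [ 160.7 -103.1   94.5]
```

```bash
python3 -m handwheel '{"delta_pos":[[40,-26,0],[40,-26,0],[40,-26,0],[40,-25,0],[0,0,20],[0,0,30],[0,0,30],[0,0,13]],"rotation":[[0,0,0],[0,0,0],[0,0,0],[0,0,0],[0,0,0],[0,0,0],[0,0,0],[0,0,0]],"claw":[-1,-1,-1,-1,-1,-1,-1,-1]}'; python3 go.py .4520 -.1145 .0405 50;python3 -c "
from h import *
for n,a in (('top',(150,320,360,560)),('side',(80,230,220,430))):
  cv2.imwrite(f'pics/{n}3.png',cam(n)['color'][a[0]:a[1],a[2]:a[3],::-1].repeat(3,0).repeat(3,1))"
```

```text
time: 8.7
tool_pos: [0.45, -0.1143, 0.0406]
ee_rot: [-3.133, 0.002, 0.873]
wrist_force: [-0.2, -0.8, 0.3]
width: 0.0938
t 8.7 pos [ 0.45   -0.1143  0.0406] yaw 50.05 q [-0.37 -0.    1.8   0.    1.35 -1.25] F [-0.2 -0.8  0.3] w 0.0938
rotvec [-0.0084  0.0015  0.0008] shift(after turn) [1.1 1.7 0.1]
```

View pics/side3.png

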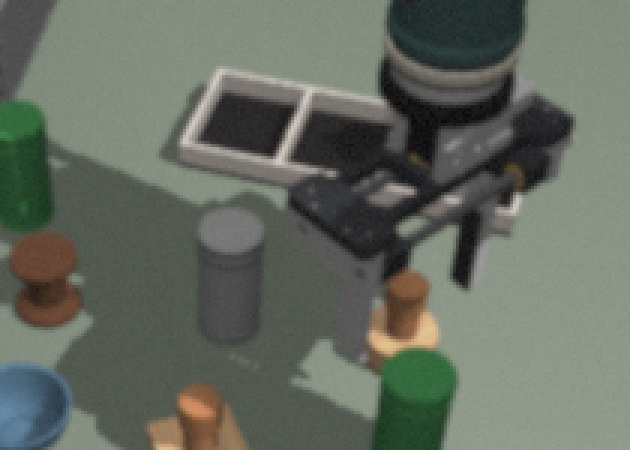

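View pics/top3.png

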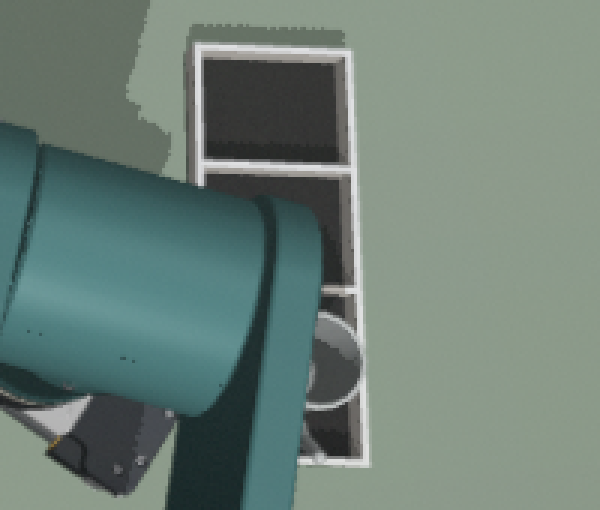

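The knob (crop (407,290)) lies between the fingers at (350,340) and (465,250); the can stands in its bay with the spout at the outer end.

```bash
python3 -m handwheel '{"delta_pos":[[1,1.5,0],[0,0,0],[0,0,0],[0,0,0],[0,0,0],[0,0,0],[0,0,-20],[0,0,-40]],"rotation":[[-0.008,0.001,0],[0,0,0],[0,0,0],[0,0,0],[0,0,0],[0,0,0],[0,0,0],[0,0,0]],"claw":[-1,1,1,1,1,1,1,1]}'; python3 go.py .5163 -.3171 .14 82.1
```

```text
time: 9.8
tool_pos: [0.4512, -0.1143, 0.101]
ee_rot: [-3.139, 0.001, 0.873]
wrist_force: [0.9, 0.6, -0.3]
width: 0.0277
t 9.8 pos [ 0.4512 -0.1143  0.101 ] yaw 50.02 q [-0.37 -0.05  1.72 -0.    1.48 -1.24] F [ 0.9  0.6 -0.3] w 0.0277
rotvec [-2.6e-03  5.0e-04 -5.6e-01] shift(after turn) [-191.9   92.4  -39. ]
```

```bash
python3 -m handwheel '{"delta_pos":[[0,0,-25],[0,0,-14],[0,0,0],[0,0,0],[-48,23,0],[-48,23,0],[-48,23,0],[-48,23,0]],"rotation":[[0,0,-0.14],[0,0,-0.14],[0,0,-0.14],[0,0,-0.14],[0,0,0],[0,0,0],[0,0,0],[0,0,0]],"claw":[1,1,1,1,1,1,1,1]}'; python3 go.py .5163 -.3171 .0455 82.1
```

```text
time: 10.8
tool_pos: [0.5179, -0.3193, 0.1417]
ee_rot: [3.139, 0.001, 1.433]
wrist_force: [0.2, 0.8, 0.0]
width: 0.0004
t 10.8 pos [ 0.5179 -0.3193  0.1417] yaw 82.1 q [-0.65  0.23  1.33  0.    1.58 -2.08] F [0.2 0.8 0. ] w 0.0004
rotvec [0.0026 0.0007 0.0001] shift(after turn) [ 2.  -1.9 96.2]
```

The opening reads 0: the stamp slipped out. Look where it went.

```bash
python3 -c "
from h import *
for n in ('top','side'):
  cv2.imwrite(f'pics/{n}4.png',cam(n)['color'][:,:,::-1])"
```

```text
(no output)
```

View pics/top4.png

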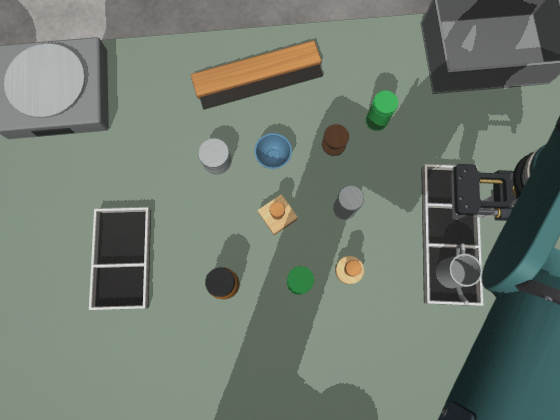

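View pics/side4.png

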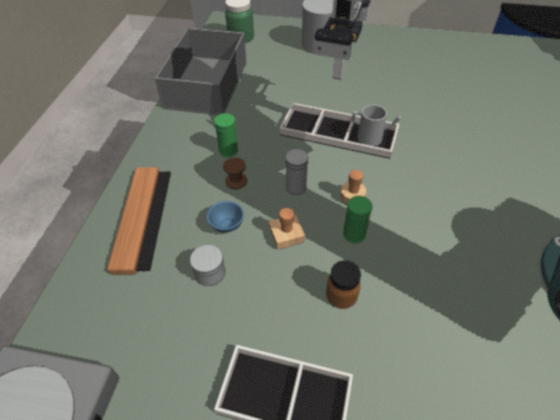

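The stamp was never gripped: the fingers were still closing, and it still stands at top (350,270), unmoved. The jaws need about 1 s from fully open, so I go back with them half closed and wait longer.

```bash
python3 -c "
from h import *
s=cam('top');t=cam('side')
for n,c,a in (('top',s,(250,290,330,375)),('side',t,(165,205,335,375))):
  cv2.imwrite(f'pics/{n}5.png',cv2.resize(c['color'][a[0]:a[1],a[2]:a[3],::-1],None,fx=10,fy=10,interpolation=cv2.INTER_CUBIC))
"; python3 go.py .452 -.1145 .14 82.1
```

```text
t 11.0 pos [ 0.5172 -0.3181  0.1408] yaw 82.02 q [-0.65  0.23  1.33  0.    1.58 -2.08] F [-0.5  0.  -0.7] w 0.0005
rotvec [ 0.0009 -0.0005 -0.0013] shift(after turn) [192.7 -92.5   0.8]
```

View pics/top5.png

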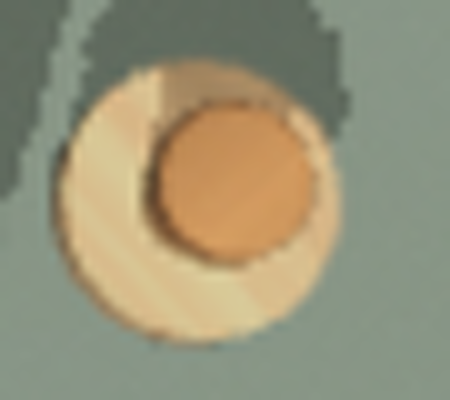

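View pics/side5.png

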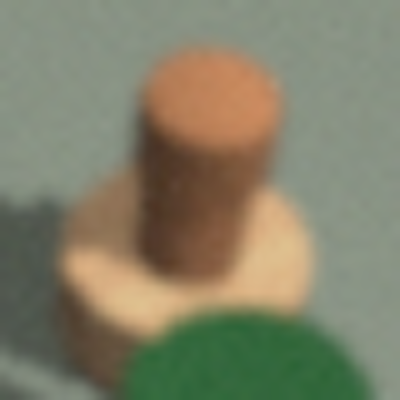

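```bash
python3 -m handwheel '{"delta_pos":[[48,-23,0],[48,-23,0],[48,-23,0],[48,-23,0],[0,0,15],[0,0,25],[0,0,25],[0,0,0]],"rotation":[[0,0,0],[0,0,0],[0,0,0],[0,0,0],[0,0,0],[0,0,0],[0,0,0],[0,0,0]],"claw":[0,0,0,0,0,0,0,0]}'; python3 go.py .452 -.1145 .0405 82.1
```

```text
time: 12.0
tool_pos: [0.4508, -0.1142, 0.074]
ee_rot: [-3.139, -0.0, 1.433]
wrist_force: [-0.3, 0.6, -0.0]
width: 0.047
t 12.0 pos [ 0.4508 -0.1142  0.074 ] yaw 82.12 q [-0.37 -0.03  1.76 -0.    1.42 -1.8 ] F [-0.3  0.6 -0. ] w 0.047
rotvec [-0.0027 -0.0001  0.0004] shift(after turn) [-0.1  1.2 33.5]
```

```bash
python3 -m handwheel '{"delta_pos":[[0,1,16],[0,0,17],[0,0,0],[0,0,0],[0,0,0],[0,0,0],[0,0,0],[0,0,0]],"rotation":[[-0.002,0,0],[0,0,0],[0,0,0],[0,0,0],[0,0,0],[0,0,0],[0,0,0],[0,0,0]],"claw":[0,0,0,1,1,1,1,1]}'; python3 go.py .452 -.1145 .0405 82.1
```

```text
time: 13.0
tool_pos: [0.4545, -0.1155, 0.044]
ee_rot: [3.136, 0.002, 1.433]
wrist_force: [-0.2, -0.8, 2.2]
width: 0.0276
t 13.0 pos [ 0.4545 -0.1155  0.044 ] yaw 82.1 q [-0.37 -0.01  1.8  -0.    1.35 -1.8 ] F [-0.2 -0.8  2.2] w 0.0276
rotvec [0.0058 0.0015 0.0001] shift(after turn) [ 0.6 -2.6  3.5]
```

```bash
python3 -m handwheel '{"delta_pos":[[0,0,0],[0,0,0],[0,0,-5],[0,0,-5],[0,0,-10],[0,0,-10],[0,0,0],[0,0,0]],"rotation":[[0,0,0],[0,0,0],[0,0,0],[0,0,0],[0,0,0],[0,0,0],[0,0,0],[0,0,0]],"claw":[1,1,1,1,1,1,1,1]}'; python3 go.py .5163 -.3171 .14 82.1; python3 -c "
from h import *
for n,a in (('top',(150,320,300,500)),('side',(80,230,220,430))):
  cv2.imwrite(f'pics/{n}6.png',cam(n)['color'][a[0]:a[1],a[2]:a[3],::-1].repeat(3,0).repeat(3,1))"
```

```text
time: 14.0
tool_pos: [0.4538, -0.1151, 0.0734]
ee_rot: [3.137, 0.001, 1.433]
wrist_force: [0.4, 0.0, -1.2]
width: 0.0277
t 14.0 pos [ 0.4538 -0.1151  0.0734] yaw 82.1 q [-0.37 -0.03  1.76  0.    1.41 -1.8 ] F [ 0.4  0.  -1.2] w 0.0277
rotvec [0.0046 0.001  0.0001] shift(after turn) [-191.5   89.6  -66.6]
```

View pics/side6.png

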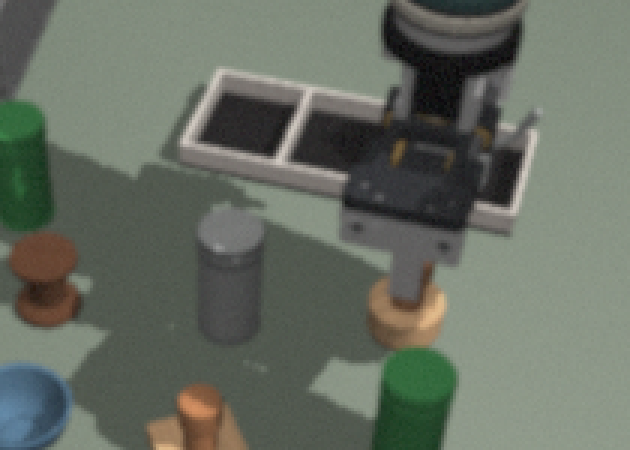

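Stamp is held (crop (405,310)), upright. On to the middle bay.

```bash
python3 -m handwheel '{"delta_pos":[[0,0,-33],[0,0,-33],[-48,22.5,0],[-48,22.5,0],[-48,22.5,0],[-47.5,22,0],[0,0,30],[0,0,30]],"rotation":[[0.004,0,0],[0,0,0],[0,0,0],[0,0,0],[0,0,0],[0,0,0],[0,0,0],[0,0,0]],"claw":[1,1,1,1,1,1,1,1]}'; python3 go.py .5163 -.3171 .048 82.1
```

```text
time: 15.1
tool_pos: [0.5161, -0.318, 0.0783]
ee_rot: [3.141, 0.001, 1.432]
wrist_force: [0.0, -0.2, -2.1]
width: 0.0271
t 15.1 pos [ 0.5161 -0.318   0.0783] yaw 82.02 q [-0.65  0.27  1.42 -0.    1.46 -2.08] F [ 0.  -0.2 -2.1] w 0.0271
rotvec [ 0.0001  0.0006 -0.0013] shift(after turn) [ 1.   0.1 30.3]
```

```bash
python3 -m handwheel '{"delta_pos":[[0,0,20],[0,0,8],[0,0,2],[0,0,1],[0,0,1],[0,0,0],[0,0,0],[0,0,0]],"rotation":[[0,0,0],[0,0,0],[0,0,0],[0,0,0],[0,0,0],[0,0,0],[0,0,0],[0,0,0]],"claw":[1,1,1,1,1,1,1,1]}'; python3 go.py .5163 -.3171 .045 82.1; python3 -c "
from h import *
for n,a in (('top',(150,320,360,560)),('side',(80,170,260,430))):
  cv2.imwrite(f'pics/{n}7.png',cv2.resize(cam(n)['color'][a[0]:a[1],a[2]:a[3],::-1],None,fx=4,fy=4)[:590])"
```

```text
time: 16.1
tool_pos: [0.5163, -0.3173, 0.0481]
ee_rot: [3.14, 0.001, 1.433]
wrist_force: [0.1, -0.2, 0.6]
width: 0.0274
t 16.1 pos [ 0.5163 -0.3173  0.0481] yaw 82.11 q [-0.64  0.29  1.45 -0.    1.4  -2.08] F [ 0.1 -0.2  0.6] w 0.0274
rotvec [0.0012 0.0014 0.0002] shift(after turn) [ 0.2 -0.1  3.1]
```

View pics/side7.png

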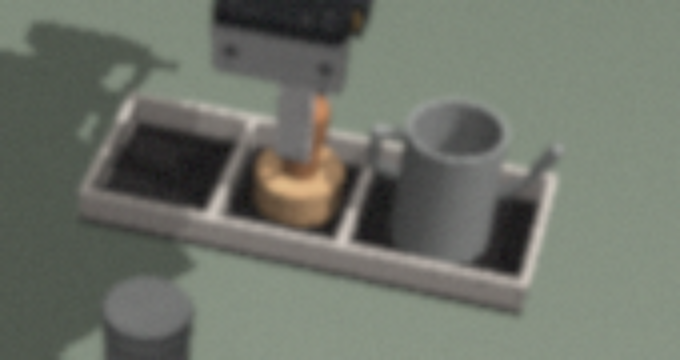

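The stamp sits in the middle bay (crop (298,190)); force changed sign, so it is on the floor. Release and rise.

```bash
python3 -m handwheel '{"delta_pos":[[0,0,0],[0,0,0],[0,0,0],[0,0,0],[0,0,-15],[0,0,-40],[0,0,-40],[0,0,0]],"rotation":[[0,0,0],[0,0,0],[0,0,0],[0,0,0],[0,0,0],[0,0,0],[0,0,0],[0,0,0]],"claw":[-0.45,-0.45,-0.45,-0.45,-0.45,-0.45,-0.45,-0.45]}'; python3 go.py .5705 -.1230 .041 82.1;python3 -c "
from h import *
for n,a in (('top',(150,320,360,560)),('side',(80,170,260,430))):
  cv2.imwrite(f'pics/{n}8.png',cv2.resize(cam(n)['color'][a[0]:a[1],a[2]:a[3],::-1],None,fx=3.4,fy=3.4)[:590])"
```

```text
time: 17.2
tool_pos: [0.5184, -0.3187, 0.1488]
ee_rot: [3.132, 0.006, 1.433]
wrist_force: [0.2, 0.4, 0.1]
width: 0.0686
t 17.2 pos [ 0.5184 -0.3187  0.1488] yaw 82.11 q [-0.64  0.23  1.33 -0.    1.58 -2.08] F [0.2 0.4 0.1] w 0.0686
rotvec [0.0099 0.0062 0.0002] shift(after turn) [201.   24.7 107.8]
```

View pics/side8.png

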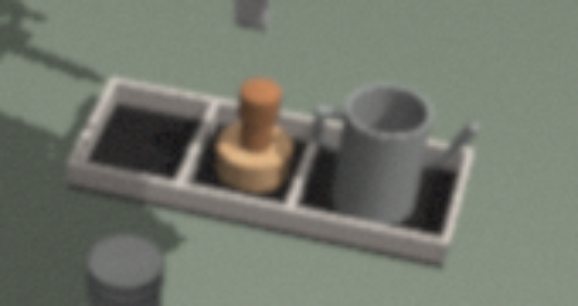

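Stamp upright in the middle bay. Next the tall steel tin at top (350,198) (the green ones at (385,102) and (301,280) excluded by colour, confirmed in the earlier crop).

```bash
python3 -m handwheel '{"delta_pos":[[50,6,0],[50,6,0],[50,6,0],[51,6.7,0],[0,0,10],[0,0,20],[0,0,15],[0,0,0]],"rotation":[[0.01,0.006,0],[0,0,0],[0,0,0],[0,0,0],[0,0,0],[0,0,0],[0,0,0],[0,0,0]],"claw":[-0.45,-0.45,-0.45,-0.45,-0.45,-0.45,-0.45,-0.45]}'; python3 go.py .5705 -.1230 .041 82.1;python3 -c "
from h import *
for n,a in (('top',(150,320,300,500)),('side',(80,230,220,430))):
  cv2.imwrite(f'pics/{n}9.png',cv2.resize(cam(n)['color'][a[0]:a[1],a[2]:a[3],::-1],None,fx=3.4,fy=3.4)[:590])"
```

```text
time: 18.3
tool_pos: [0.5658, -0.1214, 0.0953]
ee_rot: [-3.127, -0.006, 1.432]
wrist_force: [-0.3, 0.2, -0.1]
width: 0.0684
t 18.3 pos [ 0.5658 -0.1214  0.0953] yaw 82.04 q [-0.31  0.21  1.45  0.    1.49 -1.74] F [-0.3  0.2 -0.1] w 0.0684
rotvec [-0.0151 -0.0057 -0.0011] shift(after turn) [-1.   4.9 54.3]
```

View pics/side9.png

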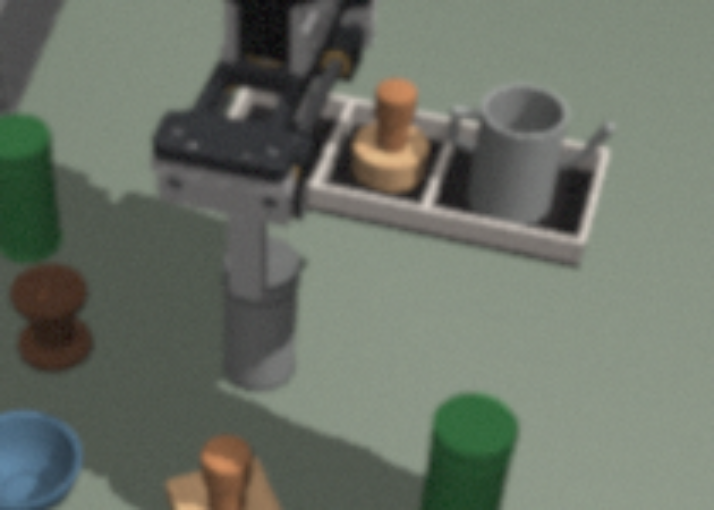

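```bash
python3 -m handwheel '{"delta_pos":[[0,3,0],[0,1,0],[0,0,0],[0,0,0],[0,0,0],[0,0,0],[0,0,0],[0,0,0]],"rotation":[[-0.011,-0.005,0],[0,0,0],[0,0,0],[0,0,0],[0,0,0],[0,0,0],[0,0,0],[0,0,0]],"claw":[-0.45,-0.45,-0.45,-0.45,-0.45,-0.45,-0.45,-0.45]}'; python3 go.py .5705 -.1230 .041 82.1
```

```text
time: 19.4
tool_pos: [0.5717, -0.1216, 0.0982]
ee_rot: [3.14, -0.0, 1.433]
wrist_force: [0.8, 0.2, 0.1]
width: 0.0681
t 19.4 pos [ 0.5717 -0.1216  0.0982] yaw 82.11 q [-0.31  0.21  1.45  0.    1.48 -1.74] F [0.8 0.2 0.1] w 0.0681
rotvec [ 0.0015 -0.      0.0001] shift(after turn) [-1.6 -1.  57.2]
```

```bash
python3 -m handwheel '{"delta_pos":[[-1,-1,20],[0,0,25],[0,0,11],[0,0,0],[0,0,0],[0,0,0],[0,0,0],[0,0,0]],"rotation":[[0,0,0],[0,0,0],[0,0,0],[0,0,0],[0,0,0],[0,0,0],[0,0,0],[0,0,0]],"claw":[-0.45,-0.45,-0.45,1,1,1,1,1]}'; python3 go.py .5705 -.1230 .041 82.1
```

```text
time: 20.4
tool_pos: [0.5715, -0.123, 0.0435]
ee_rot: [3.138, 0.001, 1.433]
wrist_force: [0.5, -1.5, 4.5]
width: 0.0434
t 20.4 pos [ 0.5715 -0.123   0.0435] yaw 82.1 q [-0.31  0.25  1.52 -0.    1.38 -1.74] F [ 0.5 -1.5  4.5] w 0.0434
rotvec [ 0.0041  0.0008 -0.    ] shift(after turn) [-0.1 -1.   2.5]
```

```bash
python3 -m handwheel '{"delta_pos":[[0,0,0],[0,0,-20],[0,0,-40],[0,0,-40],[-40,10,0],[-55,12,0],[-55,13,0],[-50,12,0]],"rotation":[[0,0,0],[0,0,0],[0,0,0],[0,0,0],[0,0,0],[0,0,0],[0,0,0],[0,0,0]],"claw":[1,1,1,1,1,1,1,1]}'; python3 go.py .5916 -.3275 .049 82.1
```

```text
time: 21.4
tool_pos: [0.5889, -0.3278, 0.1399]
ee_rot: [-3.14, -0.003, 1.433]
wrist_force: [0.3, 0.0, -3.6]
width: 0.0435
t 21.4 pos [ 0.5889 -0.3278  0.1399] yaw 82.11 q [-0.59  0.39  1.14  0.    1.62 -2.03] F [ 0.3  0.  -3.6] w 0.0435
rotvec [-0.0017 -0.0025  0.0002] shift(after turn) [ 0.7  2.7 90.9]
```

```bash
python3 -m handwheel '{"delta_pos":[[0,1,15],[0,0,25],[0,0,25],[0,0,15],[0,0,5],[0,0,3],[0,0,0],[0,0,0]],"rotation":[[0,0,0],[0,0,0],[0,0,0],[0,0,0],[0,0,0],[0,0,0],[0,0,0],[0,0,0]],"claw":[1,1,1,1,1,1,1,1]}'; python3 go.py .5916 -.3275 .0475 82.1; python3 -c "
from h import *
for n,a in (('top',(150,320,360,560)),('side',(80,170,260,430))):
  cv2.imwrite(f'pics/{n}10.png',cv2.resize(cam(n)['color'][a[0]:a[1],a[2]:a[3],::-1],None,fx=3.4,fy=3.4)[:590])"
```

```text
time: 22.4
tool_pos: [0.5913, -0.3275, 0.0554]
ee_rot: [3.138, 0.001, 1.433]
wrist_force: [0.8, 0.7, -2.4]
width: 0.0438
t 22.4 pos [ 0.5913 -0.3275  0.0554] yaw 82.1 q [-0.59  0.43  1.25  0.    1.46 -2.02] F [ 0.8  0.7 -2.4] w 0.0438
rotvec [0.0033 0.0008 0.0001] shift(after turn) [0.  0.3 7.9]
```

View pics/side10.png

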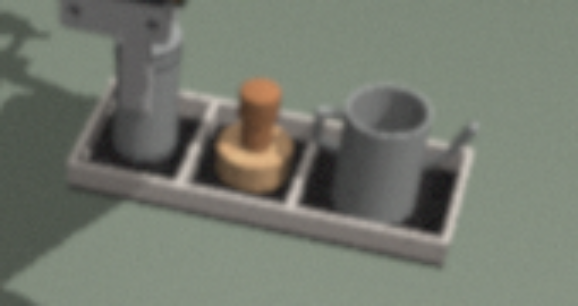

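```bash
python3 -m handwheel '{"delta_pos":[[0,0,4],[0,0,2],[0,0,1],[0,0,0.5],[0,0,0],[0,0,0],[0,0,0],[0,0,0]],"rotation":[[0,0,0],[0,0,0],[0,0,0],[0,0,0],[0,0,0],[0,0,0],[0,0,0],[0,0,0]],"claw":[1,1,1,1,1,1,1,1]}'; python3 go.py .5916 -.3275 .0475 82.1
```

```text
time: 23.5
tool_pos: [0.5907, -0.3271, 0.0476]
ee_rot: [3.14, 0.0, 1.433]
wrist_force: [-3.3, 1.7, 5.2]
width: 0.0434
t 23.5 pos [ 0.5907 -0.3271  0.0476] yaw 82.11 q [-0.59  0.43  1.26  0.    1.45 -2.02] F [-3.3  1.7  5.2] w 0.0434
rotvec [0.0016 0.0001 0.0001] shift(after turn) [-0.3  1.   0.1]
```

Contact (Fz +5 N). Release and rise.

```bash
python3 -m handwheel '{"delta_pos":[[0,0,0],[0,0,0],[0,0,0],[0,0,0],[0,0,-15],[0,0,-40],[0,0,-40],[0,0,0]],"rotation":[[0,0,0],[0,0,0],[0,0,0],[0,0,0],[0,0,0],[0,0,0],[0,0,0],[0,0,0]],"claw":[-0.6,-0.6,-0.6,-0.6,-0.6,-0.3,0,0]}'; python3 go.py .5667 .0053 .041 118.9;python3 -c "
from h import *
for n,a in (('top',(150,320,360,560)),('side',(80,170,260,430))):
  cv2.imwrite(f'pics/{n}11.png',cv2.resize(cam(n)['color'][a[0]:a[1],a[2]:a[3],::-1],None,fx=3.4,fy=3.4)[:590])"
```

```text
time: 24.5
tool_pos: [0.5931, -0.3288, 0.1485]
ee_rot: [3.13, 0.005, 1.433]
wrist_force: [0.1, 0.9, -0.0]
width: 0.049
t 24.5 pos [ 0.5931 -0.3288  0.1485] yaw 82.11 q [-0.59  0.38  1.13  0.    1.62 -2.02] F [ 0.1  0.9 -0. ] w 0.049
rotvec [ 0.0098  0.0086 -0.6421] shift(after turn) [305.2 138.4 107.5]
```

View pics/side11.png

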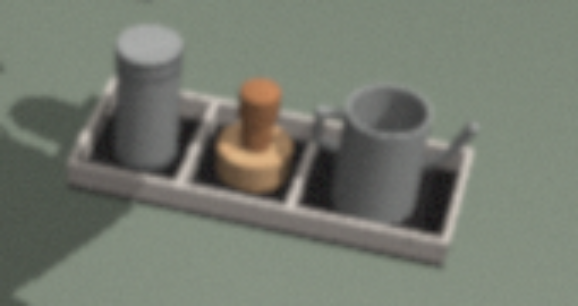

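View pics/top11.png

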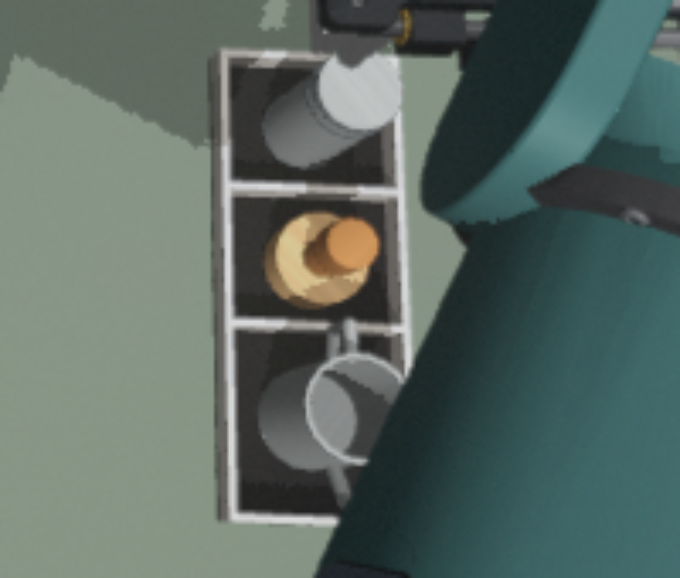

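All three stand upright in the long tray (side crop: tin (148,95), stamp (255,140), can (385,155)). Next the square stamp; I move first, then turn, because of the last joint's range.

```bash
python3 go.py .5667 .0053 .14 82.1
```

```text
t 24.6 pos [ 0.5908 -0.3273  0.1426] yaw 82.11 q [-0.59  0.38  1.14  0.    1.62 -2.02] F [-0.3 -0.3 -1.1] w 0.0475
rotvec [0.003  0.0007 0.0001] shift(after turn) [326.1 -69.6   2.6]
```

```bash
python3 -m handwheel '{"delta_pos":[[46,-10,0],[56,-12,0],[56,-12,0],[56,-12,0],[56,-12,0],[56,-11.5,0],[0,0,0],[0,0,0]],"rotation":[[0,0,0],[0,0,0],[0,0,0],[0,0,0],[0,0,0],[0,0,0],[0,0,-0.16],[0,0,-0.16]],"claw":[0,0,0,0,0,0,0,0]}'; python3 -m handwheel '{"delta_pos":[[0,0,0],[0,0,0],[0,0,25],[0,0,25],[0,0,0],[0,0,0],[0,0,0],[0,0,0]],"rotation":[[0,0,-0.16],[0,0,-0.168],[0,0,0],[0,0,0],[0,0,0],[0,0,0],[0,0,0],[0,0,0]],"claw":[0,0,0,0,0,0,0,0]}';python3 go.py .5667 .0053 .041 119.3; python3 -c "
from h import *
for n,a in (('top',(150,320,200,400)),('side',(130,280,180,380))):
  cv2.imwrite(f'pics/{n}12.png',cv2.resize(cam(n)['color'][a[0]:a[1],a[2]:a[3],::-1],None,fx=3.4,fy=3.4)[:590])"
```

```text
time: 25.6
tool_pos: [0.5651, 0.0067, 0.1393]
ee_rot: [-3.139, -0.001, 1.76]
wrist_force: [-0.3, -0.9, -0.2]
width: 0.0472
time: 26.6
tool_pos: [0.5672, 0.0053, 0.0927]
ee_rot: [3.139, 0.002, 2.081]
wrist_force: [-0.2, -0.1, -0.0]
width: 0.047
t 26.6 pos [0.5672 0.0053 0.0927] yaw 119.23 q [-0.09  0.17  1.5  -0.    1.46 -2.17] F [-0.2 -0.1 -0. ] w 0.047
rotvec [ 0.0028  0.0019 -0.0012] shift(after turn) [ 0.3 -0.4 51.7]
```

View pics/side12.png

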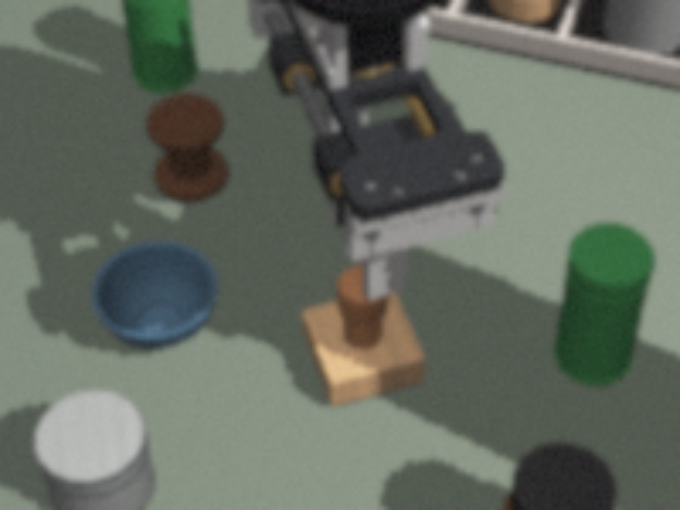

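```bash
python3 -m handwheel '{"delta_pos":[[0,0,20],[0,0,25],[0,0,6],[0,0,0],[0,0,0],[0,0,0],[0,0,0],[0,0,0]],"rotation":[[0,0,0],[0,0,0],[0,0,0],[0,0,0],[0,0,0],[0,0,0],[0,0,0],[0,0,0]],"claw":[0,0,0,0,1,1,1,1]}'; python3 -m handwheel '{"delta_pos":[[0,0,0],[0,0,-15],[0,0,-30],[0,0,-30],[0,0,-25],[0,0,0],[0,0,0],[0,0,0]],"rotation":[[0,0,0],[0,0,0],[0,0,0],[0,0,0],[0,0,0],[0,0,0],[0,0,0],[0,0,0]],"claw":[1,1,1,1,1,1,1,1]}';python3 go.py .5527 .2989 .15 86.25; python3 -c "
from h import *
for n,a in (('top',(150,320,200,400)),('side',(130,280,180,380))):
  cv2.imwrite(f'pics/{n}13.png',cv2.resize(cam(n)['color'][a[0]:a[1],a[2]:a[3],::-1],None,fx=3.4,fy=3.4)[:590])"
```

```text
time: 27.7
tool_pos: [0.5674, 0.0051, 0.0416]
ee_rot: [3.139, 0.002, 2.081]
wrist_force: [-0.6, -0.8, 4.0]
width: 0.0272
time: 28.7
tool_pos: [0.5654, 0.0055, 0.1386]
ee_rot: [-3.14, -0.001, 2.081]
wrist_force: [-0.3, -0.1, -0.9]
width: 0.0274
t 28.7 pos [0.5654 0.0055 0.1386] yaw 119.23 q [-0.09  0.15  1.44  0.    1.56 -2.17] F [-0.3 -0.1 -0.9] w 0.0274
rotvec [-0.0021 -0.0007  0.5757] shift(after turn) [292.  -31.9 -11.4]
```

View pics/side13.png

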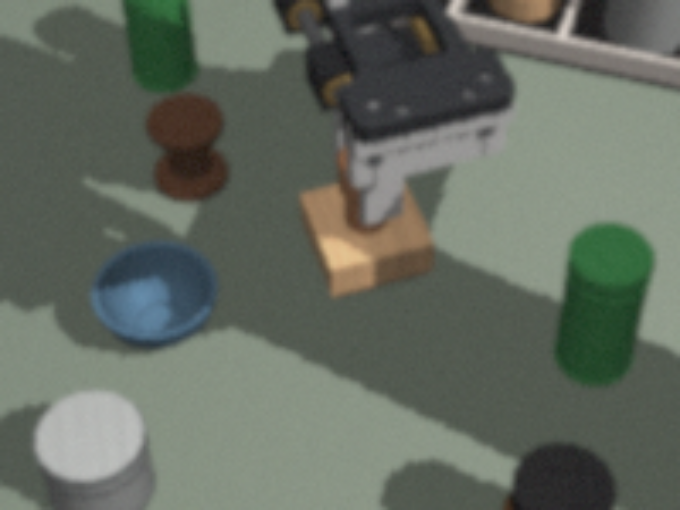

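The square stamp is held upright (crop (367,240)). Turn 33° and carry it to the short tray's wide bay.

```bash
python3 -m handwheel '{"delta_pos":[[0,0,-5],[0,0,-5],[0,0,0],[0,0,0],[40,-5,0],[55,-6,0],[55,-6,0],[55,-6,0]],"rotation":[[0,0,0.144],[0,0,0.144],[0,0,0.144],[0,0,0.144],[0,0,0],[0,0,0],[0,0,0],[0,0,0]],"claw":[1,1,1,1,1,1,1,1]}'; python3 -m handwheel '{"delta_pos":[[55,-6,0],[32,-3,0],[0,0,25],[0,0,25],[0,0,25],[0,0,0],[0,0,0],[0,0,0]],"rotation":[[0,0,0],[0,0,0],[0,0,0],[0,0,0],[0,0,0],[0,0,0],[0,0,0],[0,0,0]],"claw":[1,1,1,1,1,1,1,1]}';python3 go.py .5527 .2989 .0455 86.25
```

```text
time: 29.8
tool_pos: [0.5566, 0.2129, 0.1499]
ee_rot: [3.141, 0.0, 1.505]
wrist_force: [0.9, 0.1, -1.2]
width: 0.0278
time: 30.8
tool_pos: [0.5549, 0.2992, 0.0773]
ee_rot: [3.137, -0.001, 1.505]
wrist_force: [0.9, -1.6, -1.5]
width: 0.0274
t 30.8 pos [0.5549 0.2992 0.0773] yaw 86.23 q [ 0.4   0.32  1.36 -0.    1.46 -1.1 ] F [ 0.9 -1.6 -1.5] w 0.0274
rotvec [ 0.0041 -0.0013 -0.0004] shift(after turn) [-0.4 -2.2 31.8]
```

```bash
python3 -m handwheel '{"delta_pos":[[0,-1,15],[0,0,10],[0,0,3],[0,0,1.5],[0,0,1],[0,0,0.5],[0,0,0],[0,0,0]],"rotation":[[0,0,0],[0,0,0],[0,0,0],[0,0,0],[0,0,0],[0,0,0],[0,0,0],[0,0,0]],"claw":[1,1,1,1,1,1,1,1]}';python3 go.py .5527 .2989 .0455 86.25; python3 -c "
from h import *
for n,a in (('top',(190,320,60,230)),('side',(320,420,180,380))):
  cv2.imwrite(f'pics/{n}14.png',cv2.resize(cam(n)['color'][a[0]:a[1],a[2]:a[3],::-1],None,fx=3.8,fy=3.8)[:590])"
```

```text
time: 31.8
tool_pos: [0.5531, 0.2988, 0.0457]
ee_rot: [3.139, -0.0, 1.505]
wrist_force: [-2.8, -2.0, 5.6]
width: 0.0275
t 31.8 pos [0.5531 0.2988 0.0457] yaw 86.23 q [ 0.41  0.34  1.4  -0.    1.41 -1.1 ] F [-2.8 -2.   5.6] w 0.0275
rotvec [ 0.0023 -0.0001 -0.0003] shift(after turn) [ 0.1 -0.4  0.2]
```

View pics/side14.png

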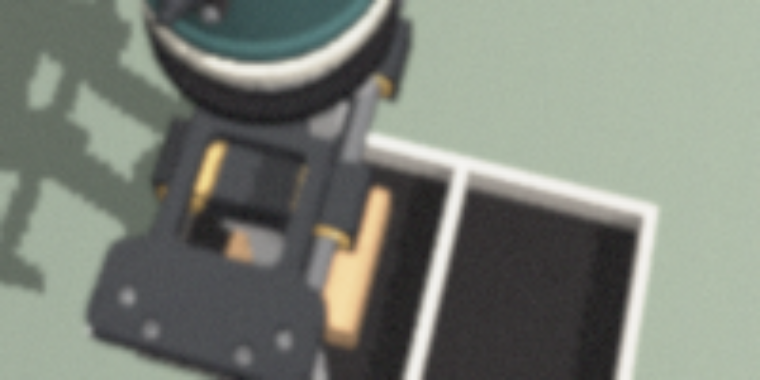

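```bash
python3 -m handwheel '{"delta_pos":[[0,0,0],[0,0,0],[0,0,0],[0,0,0],[0,0,-15],[0,0,-40],[0,0,-40],[0,0,0]],"rotation":[[0,0,0],[0,0,0],[0,0,0],[0,0,0],[0,0,0],[0,0,0],[0,0,0],[0,0,0]],"claw":[-0.2,-0.2,-0.2,-0.2,-0.6,-0.6,-0.6,-0.6]}';python3 go.py .6883 .1135 .021 86.25
```

```text
time: 32.9
tool_pos: [0.5555, 0.3001, 0.1459]
ee_rot: [3.13, -0.005, 1.505]
wrist_force: [-0.0, 0.5, -0.2]
width: 0.0752
t 32.9 pos [0.5555 0.3001 0.1459] yaw 86.24 q [ 0.41  0.28  1.27 -0.    1.58 -1.1 ] F [-0.   0.5 -0.2] w 0.0752
rotvec [ 0.0113 -0.005  -0.0003] shift(after turn) [-177.5  144.7  124.9]
```

```bash
python3 -m handwheel '{"delta_pos":[[-36,30,0],[-47,39,0],[-47,39,0],[-46,39,0],[0,0,25],[0,0,20],[0,0,0],[0,0,0]],"rotation":[[0,0,0],[0,0,0],[0,0,0],[0,0,0],[0,0,0],[0,0,0],[0,0,0],[0,0,0]],"claw":[-0.6,-0.6,-0.6,-0.6,-0.6,-0.6,-0.6,-0.6]}';python3 go.py .6883 .1135 .021 86.25; python3 -c "
from h import *
for n,a in (('top',(130,320,60,260)),('side',(200,420,180,430))):
  cv2.imwrite(f'pics/{n}15.png',cv2.resize(cam(n)['color'][a[0]:a[1],a[2]:a[3],::-1],None,fx=2.6,fy=2.6)[:590])"
```

```text
time: 33.9
tool_pos: [0.6878, 0.1146, 0.0952]
ee_rot: [3.14, 0.0, 1.506]
wrist_force: [-0.6, -0.4, -0.8]
width: 0.0751
t 33.9 pos [0.6878 0.1146 0.0952] yaw 86.31 q [ 0.08  0.45  1.14 -0.    1.55 -1.42] F [-0.6 -0.4 -0.8] w 0.0751
rotvec [0.0019 0.     0.0011] shift(after turn) [-1.   0.6 74.2]
```

View pics/side15.png

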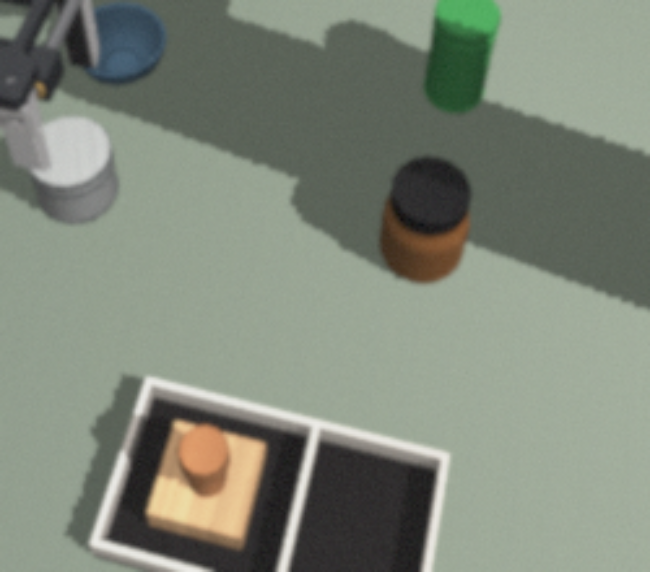

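View pics/top15.png

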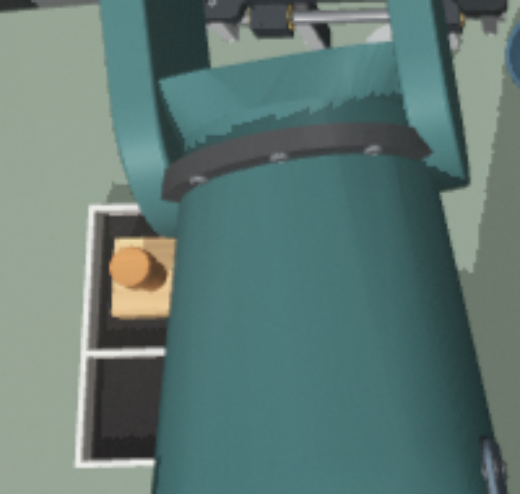

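```bash
python3 -c "
from h import *
t=cam('side'); m=lambda p:((w2p(t,p)-[180,200])*2.6).round()
print('finger',m([.6905,.156,.095]),m([.685,.073,.095]),'tin top',m([.6883,.1135,.05]))"
```

```text
finger [ 35. 167.] [83. 64.] tin top [ 69. 152.]
```

The stamp stands square in the wide bay (side crop (207,480)), and the projected fingertips match the picture. Descend on the short tin and grip.

```bash
python3 -m handwheel '{"delta_pos":[[0,0.5,25],[0,0,25],[0,0,18],[0,0,6],[0,0,0],[0,0,0],[0,0,0],[0,0,0]],"rotation":[[0,0,0],[0,0,0],[0,0,0],[0,0,0],[0,0,0],[0,0,0],[0,0,0],[0,0,0]],"claw":[-0.6,-0.6,-0.6,-0.6,-0.6,1,1,1]}'; python3 -m handwheel '{"delta_pos":[[0,0,0],[0,0,0],[0,0,-20],[0,0,-35],[0,0,-35],[0,0,-35],[0,0,0],[0,0,0]],"rotation":[[0,0,0],[0,0,0],[0,0,0],[0,0,0],[0,0,0],[0,0,0],[0,0,0],[0,0,0]],"claw":[1,1,1,1,1,1,1,1]}';python3 go.py .4629 .3048 .15 86.25; python3 -c "
from h import *
for n,a in (('top',(130,320,60,260)),('side',(200,420,180,430))):
  cv2.imwrite(f'pics/{n}16.png',cv2.resize(cam(n)['color'][a[0]:a[1],a[2]:a[3],::-1],None,fx=2.6,fy=2.6)[:590])"
```

```text
time: 35.05
tool_pos: [0.6892, 0.1135, 0.0219]
ee_rot: [3.138, -0.0, 1.505]
wrist_force: [-0.4, -0.5, 2.0]
width: 0.0553
time: 36.05
tool_pos: [0.6876, 0.1135, 0.1442]
ee_rot: [-3.141, 0.0, 1.505]
wrist_force: [-0.5, -0.3, -2.0]
width: 0.0553
t 36.05 pos [0.6876 0.1135 0.1442] yaw 86.23 q [ 0.08  0.44  1.06 -0.    1.64 -1.42] F [-0.5 -0.3 -2. ] w 0.0553
rotvec [-0.0009  0.0004 -0.0003] shift(after turn) [ 176.2 -236.8   -5.8]
```

View pics/side16.png

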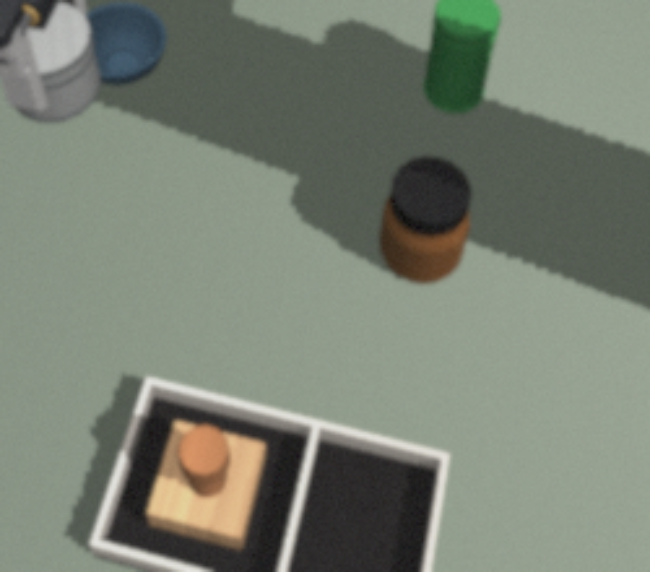

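```bash
python3 -m handwheel '{"delta_pos":[[23,-31,0],[31,-41,0],[31,-41,0],[31,-41,0],[31,-41,0],[29,-41,0],[0,0,20],[0,0,30]],"rotation":[[0,0,0],[0,0,0],[0,0,0],[0,0,0],[0,0,0],[0,0,0],[0,0,0],[0,0,0]],"claw":[1,1,1,1,1,1,1,1]}'; python3 -m handwheel '{"delta_pos":[[0,0,25],[0,0,15],[0,0,10],[0,0,0],[0,0,0],[0,0,0],[0,0,0],[0,0,0]],"rotation":[[0,0,0],[0,0,0],[0,0,0],[0,0,0],[0,0,0],[0,0,0],[0,0,0],[0,0,0]],"claw":[1,1,1,1,1,1,1,1]}';python3 go.py .4629 .3048 .0255 86.25; python3 -c "
from h import *
for n,a in (('top',(130,320,60,260)),('side',(200,420,180,430))):
  cv2.imwrite(f'pics/{n}17.png',cv2.resize(cam(n)['color'][a[0]:a[1],a[2]:a[3],::-1],None,fx=2.6,fy=2.6)[:590])"
```

```text
time: 37.15
tool_pos: [0.4637, 0.3053, 0.0943]
ee_rot: [3.14, 0.0, 1.507]
wrist_force: [-0.0, -0.3, -0.7]
width: 0.0556
time: 38.15
tool_pos: [0.4648, 0.3047, 0.0458]
ee_rot: [3.14, -0.0, 1.505]
wrist_force: [-0.4, 0.6, -0.6]
width: 0.0554
t 38.15 pos [0.4648 0.3047 0.0458] yaw 86.23 q [ 0.48  0.18  1.59 -0.    1.37 -1.03] F [-0.4  0.6 -0.6] w 0.0554
rotvec [ 0.002  -0.0002 -0.0003] shift(after turn) [-0.1 -1.9 20.3]
```

View pics/side17.png

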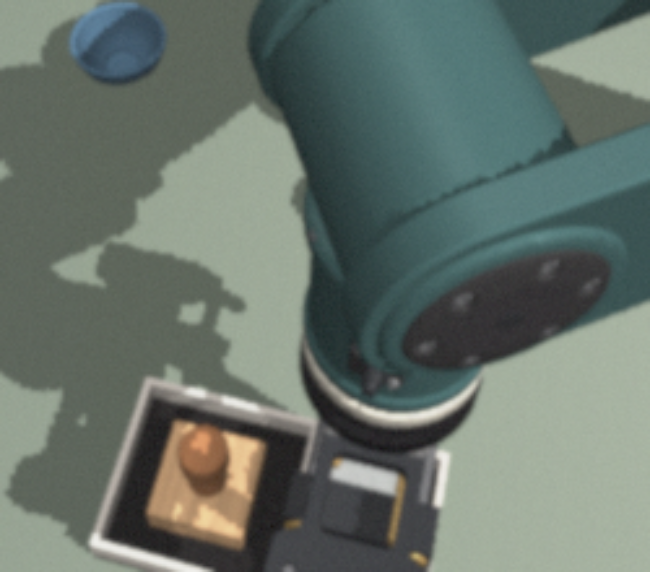

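```bash
python3 -m handwheel '{"delta_pos":[[0,-1.5,0],[0,0,8],[0,0,6],[0,0,3],[0,0,2],[0,0,0.5],[0,0,0],[0,0,0]],"rotation":[[0,0,0],[0,0,0],[0,0,0],[0,0,0],[0,0,0],[0,0,0],[0,0,0],[0,0,0]],"claw":[1,1,1,1,1,1,1,1]}'; python3 go.py .4629 .3048 .0255 86.25
```

```text
time: 39.25
tool_pos: [0.4633, 0.3048, 0.0261]
ee_rot: [3.14, -0.0, 1.505]
wrist_force: [-0.0, 0.4, -0.3]
width: 0.0554
t 39.25 pos [0.4633 0.3048 0.0261] yaw 86.23 q [ 0.48  0.2   1.61 -0.    1.33 -1.02] F [-0.   0.4 -0.3] w 0.0554
rotvec [ 0.0018 -0.0001 -0.0004] shift(after turn) [-0.  -0.4  0.6]
```

```bash
python3 -m handwheel '{"delta_pos":[[0,0,0.6],[0,0,0.5],[0,0,0],[0,0,0],[0,0,0],[0,0,0],[0,0,0],[0,0,0]],"rotation":[[0,0,0],[0,0,0],[0,0,0],[0,0,0],[0,0,0],[0,0,0],[0,0,0],[0,0,0]],"claw":[1,1,1,1,-0.36,-0.36,-0.36,-0.36]}'; python3 go.py .4629 .3048 .0255 86.25
```

```text
time: 40.25
tool_pos: [0.4631, 0.3047, 0.0246]
ee_rot: [3.14, 0.0, 1.505]
wrist_force: [-0.0, -0.1, -0.1]
width: 0.0639
t 40.25 pos [0.4631 0.3047 0.0246] yaw 86.23 q [ 0.48  0.2   1.61 -0.    1.33 -1.02] F [-0.  -0.1 -0.1] w 0.0639
rotvec [ 0.0013  0.0002 -0.0003] shift(after turn) [ 0.  -0.2 -0.9]
```

```bash
python3 -m handwheel '{"delta_pos":[[0,0,-5],[0,0,-20],[0,0,-40],[0,0,-40],[0,0,-40],[0,0,0],[0,0,0],[0,0,0]],"rotation":[[0,0,0],[0,0,0],[0,0,0],[0,0,0],[0,0,0],[0,0,0],[0,0,0],[0,0,0]],"claw":[-0.36,-0.36,-0.36,-0.36,-0.36,-0.36,-0.36,-0.36]}'; python3 go.py .33 .12 .2 86.25
```

```text
time: 41.25
tool_pos: [0.462, 0.3043, 0.1676]
ee_rot: [-3.14, 0.002, 1.505]
wrist_force: [0.3, -1.3, 0.2]
width: 0.0643
t 41.25 pos [0.462  0.3043 0.1676] yaw 86.23 q [ 0.48  0.11  1.42 -0.    1.61 -1.02] F [ 0.3 -1.3  0.2] w 0.0643
rotvec [-0.0019  0.0021 -0.0004] shift(after turn) [-192.5 -119.6  -32.4]
```

Retreat toward the base between the trays for a clear final look.

```bash
python3 -m handwheel '{"delta_pos":[[0,0,-15],[-30,-20,-15],[-40,-25,0],[-40,-25,0],[-40,-25,0],[-40,-25,0],[0,0,0],[0,0,0]],"rotation":[[0,0,0],[0,0,0],[0,0,0],[0,0,0],[0,0,0],[0,0,0],[0,0,0],[0,0,0]],"claw":[-0.36,-0.36,-0.36,-0.36,-0.36,-0.36,-0.36,-0.36]}'; python3 -c "
from h import *
for n in ('top','side'):
  cv2.imwrite(f'pics/{n}18.png',cv2.resize(cam(n)['color'][:,:,::-1],None,fx=1.4,fy=1.4,interpolation=cv2.INTER_CUBIC))"
```

```text
time: 42.25
tool_pos: [0.3312, 0.1234, 0.2003]
ee_rot: [3.139, -0.001, 1.505]
wrist_force: [0.1, 0.5, -0.3]
width: 0.0639
```

View pics/top18.png

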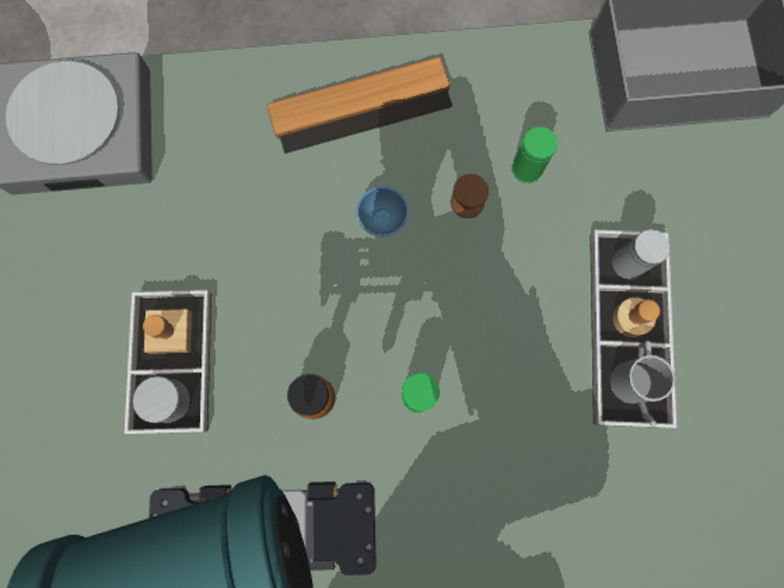

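View pics/side18.png

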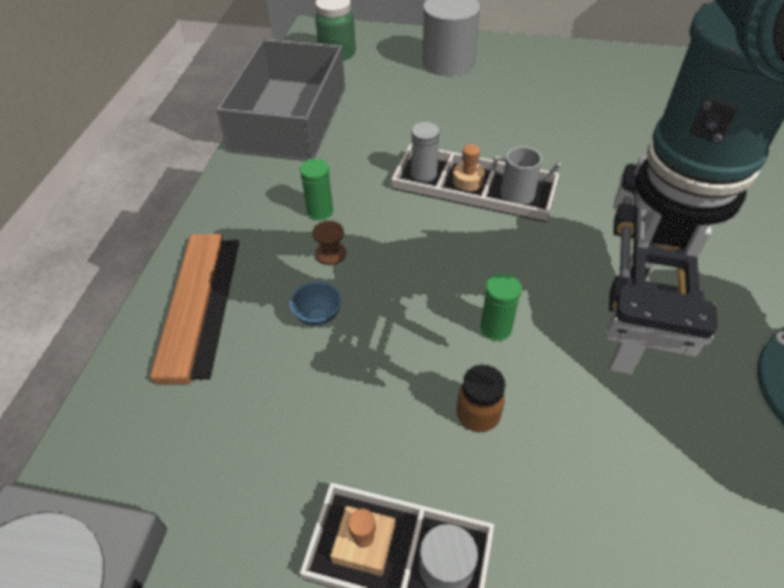

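All five stand in their bays; the jar, bowl, spool and green tins are where they were. One two-view check of flatness, then hand in.

```bash
python3 - <<'E'
from h import *
s=cam('top');t=cam('side')
S=lambda u,v:(u/1.4,v/1.4)
for n,a,b,z in (("short tin",(158.5,400),(448,555),.054),("tall tin",(652,247),(426,132),.094),("sq knob",(155,327),(362,526),.074),("rd knob",(648,311),(471,154),.074),("can rim",(651,378),(522,164),.079)):
    print(n,p2w(s,S(*a),z).round(3),p2w(t,S(*b),z).round(3))
print("start vs now bowl/jar/spool",[p2w(s,S(*q),z).round(3) for q,z in (((383,211),.036),((309,395),.075),((471,187),.05))])
print(robot.get_obs()["qvel"].round(3)); robot.close_job()
E
```

```text
short tin [0.462 0.301 0.054] [0.464 0.308 0.054]
tall tin [ 0.589 -0.327  0.094] [ 0.588 -0.322  0.094]
sq knob [0.55  0.297 0.074] [0.552 0.302 0.074]
rd knob [ 0.512 -0.316  0.074] [ 0.512 -0.305  0.074]
can rim [ 0.43  -0.303  0.079] [ 0.432 -0.287  0.079]
start vs now bowl/jar/spool [array([0.687, 0.001, 0.036]), array([0.449, 0.112, 0.075]), array([ 0.705, -0.119,  0.05 ])]
[-0.002  0.001  0.004 -0.001 -0.001 -0.001]
the job is handed in; nothing more can be done
```

I made up both kits in the order asked and handed the job in at about 42 s of the 115 s allowed. The report gave no verdict.

- **Long tray:** the can is in the wide bay with its spout outward, the round stamp in the middle bay and the tall steel tin in the narrow bay.
- **Short tray:** the square stamp is in the wide bay and the short tin in the narrow bay.

**What went wrong on the way:** my first grip on the round stamp closed too late and came away empty. The stamp stayed standing where it was, and I picked it up on the second try.

**Last checks:**
- **Pictures:** both views show all five things upright inside their bays, with the gripper clear.
- **Positions:** the top view puts each within about 5 mm of its bay centre.
- **Disagreement:** the side view agrees to 7 mm for the two tins and the square stamp. It differs by about 11 mm in y for the round stamp and 16 mm for the can rim. I put this down to centres read by eye from a slanted picture, and did not measure it again.
- **Bystanders:** the jar, bowl and spool measured within 1–2 mm of where they started.

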